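# Load the incubation box, latch its cover and set the vent

## Robot

A 6-joint arm with a two-finger parallel gripper is mounted at the origin on the work surface. World frame = base frame: x ahead of the robot, y to its left, z up, the work surface at z = 0. Lengths are in m, angles in degrees, forces in N, time in s.
With the tool pointing down it reaches from about 0.25 to 0.725 m from the base axis. Payload 9.7 kg.
Tool frame: the origin (TCP) lies midway between the tips of the shut fingers; the grasp point (between the pads) lies bot.hold_point_z behind it (bot.hold_point_z is the distance from the TCP to the grasp point, in m); z points along the fingers, y is the line along which they close (so a half turn about z gives the same grasp; the last joint's range is limited). The gripper opens to 85 mm and grips with 20 to 120 N. Pads are 22 mm wide; open, the fingers measure 114 mm over their backs; the gripper's body (76 mm by 85 mm) begins 54 mm behind the grasp point. The pads swing forward as they close: fully open they stand 13 mm farther back than shut.
Start: joints at [-73.224, 4.979, 10.078, 95.1, 0, 90], TCP at [0.159, -0.527, 0.197] pointing down, gripper open.
Joint ranges: [-179.16, 179.16], [-48.56, 103.87], [-65.8, 70.77], [-126.05, 130.52], [-82.76, 87.17], [-180, 180]. Speed limits (degrees/s): [127.2, 127.2, 147.25, 180, 180, 180].

## Interface

Orientations are given as [roll, pitch, yaw] about the fixed x, y, z axes, in that order (R = Rz(yaw) Ry(pitch) Rx(roll)).
In Python, from workcell import bot, camera, camera_model, ticket gives the robot as it stands.
- The arm moves only by the tool send_rows, never from a script. Its argument "targets" is text: rows parted by semicolons, each of 5 numbers parted by spaces: the shift along the tool's x, y, z in mm, then the turn about the tool's z in degrees, then the closure in counts, from 0 (fully open) to 255 (shut). A call has 1 to 20 rows; each row is the pose to reach, as a shift and turn from the pose commanded when the call began, along the tool's axes at that moment; what a row does not reach only later rows make up. A row lasts 1/8 s, in which the tool goes at most 62.5 mm and 10.7 degrees, less where a joint would pass 70% of its speed; a pose out of reach is approached as far as the arm can. A call with a gripper value outside its range is refused whole. The fingers move at their own pace and stop on an object; "newtons" is the grip in N (left out, the last holds). Time passes only in rows, so rows that repeat a pose let the fingers close. It gives the time, the measured TCP pose, the force, the opening and the grip force at its end, in the units of the state.
- bot.get_obs(): the state, without advancing time (a new reading comes with each control period).
- camera(name): name is "scene" or "side" or "wrist"; returns the picture (400x640x3 uint8, blue, green, red); there is no depth.
- camera_model(name): a dict with "K" (3x3 intrinsics, pixels), "pose" (4x4, takes a point from camera to world coordinates); the wrist camera has in their place "T_tool_cam" (4x4, takes a point from camera to tool coordinates, whose origin is the TCP and whose axes are the flange's). Camera axes: x right, y down, z forward; pixel columns grow to the right and rows downward; lengths in m; the calibration is good to about 2 mm. A picture is of the moment at which its call begins: read the wrist's pose just before it. camera_model takes no time and is no camera call.
- ticket.job_done(): hands the job in; it is judged then, once.
The state is a dict: "time": time; "q": joint angles; "qd": joint speeds; "joint_efforts": joint torques, N m; "ee_pos": TCP position; "tcp_rot": TCP orientation; "wrist_force": force on the tool from outside, world axes, zero at the start; "torque": the same for the moment, N m; "opening": finger opening in m; "grasp_force": force on a finger pad.
Only numpy, scipy, OpenCV 4.12 (cv2) and the standard library are available. Lean on these libraries where they do the work, as an engineer would, in place of code of your own. Each camera call takes 0.05 s, during which the arm holds its last target. There are 200 camera calls.

## Task

Lift the latch bar of the incubation box out of its notch, slide the clear cover fully open, and stand every straw-coloured grow block from the green tray upright on the floor of the box. Then slide the cover fully shut again with the latch bar lifted over its keeper and let the bar drop into the notch. Also set the vent slider on the front ledge level with the brass marker tab, and leave the jar, the bottles and the other things on the bench where they are.

Things in the scene. Friction and masses are not known exactly. Their poses are not given: they have to be found in the camera images.
- incubator: Incubation box, fixed; place and yaw vary. Origin on the bench under the centre of its white well; x points away from the robot, y left, z up. Behind the well (x 72 to 252 mm) a grey housing 80 mm high; front ledge (x -150 to -80 mm) 50 mm high with the vent slider; left flank (y 158 to 216 mm, x -110 to 250 mm) 66 mm high with the keeper. All frame values here are the box's.
- well (a point): Centre of the well's floor, 12 mm above the bench. The well is open-topped, inner size 144 mm (x) by 302 mm (y), wall tops 80 mm above the bench. It takes five blocks in one row along y, for instance at y = -120, -60, 0, 60 and 120 mm.
- notch (a point): Middle of the notch of the keeper, at lug-top height (98 mm above the bench), x = -70, y = 186 mm. Two dark steel lugs on the left flank, each 12 mm (x) by 30 mm (y), with a 26 mm gap between them: this gap is the notch. To shut the cover the bar's tongue must pass over the rear lug (x -57 to -45 mm).
- cover (a joint): Travel of the clear cover along x, m: 0 shut, 0.15 fully open (over the rear housing). 164 by 316 mm, top 95 mm above the bench, centred over the well when shut. About 2.5 N friction; stays where left. No handle: it is moved by the latch bar's paddle. With the tongue in the notch it has about 6 mm of play. Shut and latched at the start.
- latch (a joint): Angle of the steel gravity latch bar, rad: 0 level (in the notch, or hanging when the cover is open), up to 0.7 with its free end raised; falls back when let go. About 0.25 lifts the tongue clear of the lugs, 0.3 is a good working lift; resting on top of a lug it reads above 0.1.
- latch_pivot (a point): Pivot of the latch bar, on two cheeks at the cover's left side, moving with the cover: x = 30 mm + cover travel, y = 186, z = 124 mm. The hinge axis is the box's y; the bar points from the pivot to -x (to the robot). The cheeks reach 136 mm above the bench, 20 mm long in x, 40 mm over both in y.
- latch_grip (a point): Centre of the upright paddle at the free end of the latch bar, 125 mm from the pivot: 14 mm thick (y), 32 mm long (x), 42 mm tall; grip it across its thickness from above to lift the bar and slide the cover. The tongue (14 mm in x, 16 mm in y) hangs from the bar 100 mm from the pivot, its foot 42 mm below the bar's centre line (16 mm below the lug tops when level).
- vent (a joint): Travel of the vent slider grip along the box's +y, m: 0 to 0.12; the grip is at y = -0.10 m + travel. About 1.5 N friction; stays where left.
- vent_top (a point): Centre of the top face of the black vent slider grip: 20 mm (y) by 28 mm (x) by 40 mm tall, top 104.5 mm above the bench, at x = -113 mm, on an aluminium track 14 mm high.
- vent_mark: Small brass marker tab fixed on the front ledge on the robot's side of the vent track, 14 mm (x) by 8 mm (y), 26 mm tall; its axes are parallel to the box's; origin under its centre. The slider is right when the middle of the grip is level with it along the box's y.
- tray: Shallow green tray, fixed, 250 (x) by 290 mm (y), wall 5 mm thick and 32 mm high, floor 5 mm; origin under its centre. Grow blocks stand in it in two rows along its y, 110 mm apart in x and 87 mm in y, each within about 10 mm, with a jar (60 mm wide, 70 mm high) that stays in one of the six places.
- block1: Grow block: straw-coloured speckled upright cylinder with a pale top, 52 mm diameter, 60 mm tall, about 0.13 kg; origin at the centre of its underside, z up. Three to five are present.
- block2: Grow block: straw-coloured speckled upright cylinder with a pale top, 52 mm diameter, 60 mm tall, about 0.13 kg; origin at the centre of its underside, z up. Three to five are present.
- block3: Grow block: straw-coloured speckled upright cylinder with a pale top, 52 mm diameter, 60 mm tall, about 0.13 kg; origin at the centre of its underside, z up. Three to five are present.
- block4: Grow block: straw-coloured speckled upright cylinder with a pale top, 52 mm diameter, 60 mm tall, about 0.13 kg; origin at the centre of its underside, z up. Three to five are present.
- block5: Grow block: straw-coloured speckled upright cylinder with a pale top, 52 mm diameter, 60 mm tall, about 0.13 kg; origin at the centre of its underside, z up. Three to five are present.
- jar: Squat white-capped jar, 60 mm wide, 70 mm high, in the tray; stays. Origin under its centre.
- flask: Amber bottle, 52 mm wide, 95 mm high, behind the tray; stays. Origin under its centre.
- spray: Bottle 64 mm wide, 190 mm high, behind the box and tray; stays.
- mug: Blue mug, 80 mm wide, 90 mm high, left of the bench; stays.
- scraper: Spatula lying right of the tray; stays.
- hygrometer: Grey instrument, 50 by 80 by 90 mm high, left of the box; stays.
- collar: White plastic ring, 90 mm wide, 20 mm high, left of the box; stays.
Not all that is in view belongs to the job. Leave any blue look-alike of the block4 alone. Leave any turquoise look-alike of the block2 alone.

How it is judged (in metres and radians):
On the way, in this order (a step that is already met when the one before it is completed fails the run):
1. the latch bar is lifted out and the cover slid fully open (value of joint cover above 0.135 m), for 0.2 s.
2. every grow block present stands upright in the well with the cover open (x of block1 in the frame of incubator between -0.05 and 0.05 m and y of block1 in the frame of incubator between -0.13 and 0.13 m and z of block1 in the frame of incubator between 0.004 and 0.022 m and angle between each of block1, block2, block3, block4, block5's own z axis and vertical below 0.15 rad and linear speed of each of block1, block2, block3, block4, block5 below 0.03 m/s and x of block2 in the frame of incubator between -0.05 and 0.05 m and y of block2 in the frame of incubator between -0.13 and 0.13 m and z of block2 in the frame of incubator between 0.004 and 0.022 m and x of block3 in the frame of incubator between -0.05 and 0.05 m and y of block3 in the frame of incubator between -0.13 and 0.13 m and z of block3 in the frame of incubator between 0.004 and 0.022 m and x of block4 in the frame of incubator between -0.05 and 0.05 m and y of block4 in the frame of incubator between -0.13 and 0.13 m and z of block4 in the frame of incubator between 0.004 and 0.022 m and x of block5 in the frame of incubator between -0.05 and 0.05 m and y of block5 in the frame of incubator between -0.13 and 0.13 m and z of block5 in the frame of incubator between 0.004 and 0.022 m and value of joint cover above 0.06 m and contact force between the fingers and block1 below 0.1 N and contact force between the fingers and block2 below 0.1 N and contact force between the fingers and block3 below 0.1 N and contact force between the fingers and block4 below 0.1 N and contact force between the fingers and block5 below 0.1 N), for 0.3 s.
3. the cover is shut and the latch bar has dropped into the notch (value of joint cover below 0.01 m and value of joint latch below 0.05 rad), for 0.3 s.
At the end, for the whole second after the job is handed in: Every grow block present stands upright (within 0.15 rad) and still on the floor of the well, the cover is within 10 mm of shut, the latch bar lies in the notch (below 0.05 rad), and the middle of the vent grip is within 5 mm of the brass tab along the track. The vent may be set at any time (all of step 3 and x of block1 in the frame of incubator between -0.05 and 0.05 m and y of block1 in the frame of incubator between -0.13 and 0.13 m and z of block1 in the frame of incubator between 0.004 and 0.022 m and angle between each of block1, block2, block3, block4, block5's own z axis and vertical below 0.15 rad and linear speed of each of block1, block2, block3, block4, block5 below 0.03 m/s and x of block2 in the frame of incubator between -0.05 and 0.05 m and y of block2 in the frame of incubator between -0.13 and 0.13 m and z of block2 in the frame of incubator between 0.004 and 0.022 m and x of block3 in the frame of incubator between -0.05 and 0.05 m and y of block3 in the frame of incubator between -0.13 and 0.13 m and z of block3 in the frame of incubator between 0.004 and 0.022 m and x of block4 in the frame of incubator between -0.05 and 0.05 m and y of block4 in the frame of incubator between -0.13 and 0.13 m and z of block4 in the frame of incubator between 0.004 and 0.022 m and x of block5 in the frame of incubator between -0.05 and 0.05 m and y of block5 in the frame of incubator between -0.13 and 0.13 m and z of block5 in the frame of incubator between 0.004 and 0.022 m and y of vent_top in the frame of vent_mark between -0.005 and 0.005 m); the robot touches nothing.
It fails at once if a bystander (jar, bottle, spray, mug, spatula, hygrometer, ring) is shoved more than 60 mm (distance of any of jar, flask, spray, mug, scraper, hygrometer, collar from where it was at the start of the episode above 0.06 m).
It fails at once if a bystander is knocked over (angle between any of jar, flask, spray, mug, hygrometer's own z axis and vertical above 0.6 rad).
Of block1, block2, block3, block4, block5 only 3 to 5 are there at a start; the rules pass over those that are not, and their reading is None.
At some moment in a run one of block1, block2, block3, block4, block5 may be knocked a few centimetres aside while the robot is not near it.
Once in a run the grip may slacken for a moment while it holds something.
It also fails if it takes over 210 s, if anything falls off the work surface, if the arm or the gripper's body presses on something with over 40 N, if the wrist force passes 120 N, or if a joint passes its speed limit or range.

## Working session

There is one attempt and no reset: what is moved stays moved. The work goes in short steps, Python scripts to look and compute and a tool call to move; the robot and the scene stay as the last step left them, time stands still between calls to the robot, and variables do not carry over. Pictures are saved under pics/ and viewed, at most 14 in all, crops included, and the job is handed in when it is done.

Besides the shell and the picture viewer there is one more tool, called after "Emit:" as name(argument=value, ...), one argument or row to a line, values as JSON. send_rows: Moves the arm, as the interface text tells. Its arguments: {"type":"object","properties":{"targets":{"type":"string"},"newtons":{"type":"number"}},"required":["targets"]}

```bash
ls; mkdir -p pics; python3 - <<'E'
from workcell import bot,camera,camera_model,ticket
import cv2,json
o=bot.get_obs();print(o, bot.hold_point_z)
for n in("scene","side","wrist"):
    cv2.imwrite(f"pics/{n}0.png",camera(n));m=camera_model(n);print(n,{k:(v.tolist() if hasattr(v,'tolist') else v) for k,v in m.items()})
E
```

```text
pics
{'time': 0.0, 'q': array([-7.32221387e+01,  5.01184845e+00,  1.00358522e+01,  9.51005419e+01,
       -2.69413568e-04,  8.99996723e+01]), 'qd': array([-0.00657284, -0.03036974, -0.04831878, -0.05305104,  0.07458776,
        0.10284471]), 'joint_efforts': array([ 1.38345025e-03, -5.20385349e+01,  4.64805722e+01,  1.62471912e-02,
       -5.96137693e-05, -9.22083871e-06]), 'ee_pos': array([ 0.15868393, -0.52632662,  0.19678845]), 'tcp_rot': array([-1.79923462e+02,  2.68975506e-04,  1.67781894e+01]), 'wrist_force': array([-0.34917423, -0.48493161,  0.25324231]), 'torque': array([-0.02055253, -0.03656361,  0.04264146]), 'grasp_force': 0.0, 'opening': 0.0854993870374258} 0.0187
scene {'K': [[390.1171878187633, 0.0, 320.2560963829653], [0.0, 390.1171878187633, 199.91305174697692], [0.0, 0.0, 1.0]], 'pose': [[-0.15430101515914088, 0.8118024130611025, -0.5631767385723861, 1.262598297732996], [0.9879432639887445, 0.11948839108679987, -0.09844100535221192, 0.0998120661395856], [-0.012621563299560748, -0.5715762123668717, -0.8204519057179501, 1.1486593595579109], [0.0, 0.0, 0.0, 1.0]]}
side {'K': [[518.7149123223958, 0.0, 327.73714825671857], [0.0, 518.7149123223958, 201.67934005447927], [0.0, 0.0, 1.0]], 'pose': [[0.944643143552147, -0.1994130319446758, 0.2605451477777887, 0.07009926500551744], [-0.3278165249596192, -0.6066200935525355, 0.7242571284162223, -1.3436253912098952], [0.013625612034598118, -0.7695755354667564, -0.6384103992791296, 1.2821505254232763], [0.0, 0.0, 0.0, 1.0]]}
wrist {'K': [[325.65991577137373, 0.0, 321.2933778062741], [0.0, 325.65991577137373, 197.3832221745868], [0.0, 0.0, 1.0]], 'T_tool_cam': [[0.0007766078997990648, -0.9489936656665635, -0.31529417914847113, 0.0798726652816234], [0.9999993901452068, 0.000489416726269982, 0.0009900406468733324, -0.0004470495800450447], [-0.0007852320576644041, -0.3152947557381922, 0.948993467003124, -0.17652187631927962], [0.0, 0.0, 0.0, 1.0]]}
```

View pics/scene0.png

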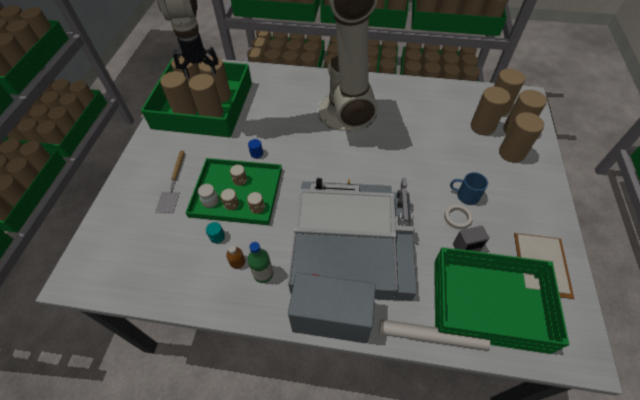

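View pics/side0.png

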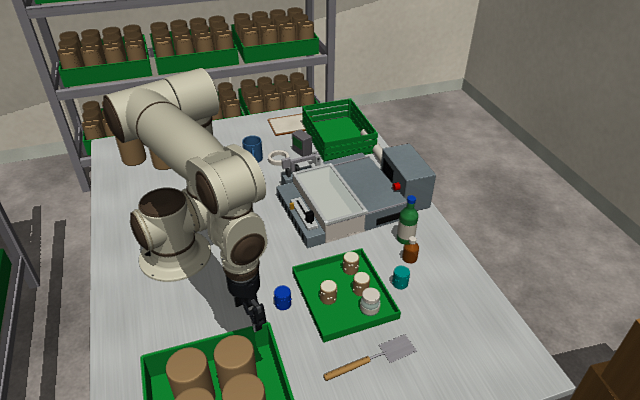

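The scene view shows the tray at about (235,190) with three blocks at (238,175), (229,199), (255,203) and the jar at (208,195). The box is centred near (350,215), with the latch on its left at (403,200). I'll enlarge both views.

```bash
python3 - <<'E'
import cv2
a=cv2.imread('pics/scene0.png')[150:305,280:430]; cv2.imwrite('pics/c1.png',cv2.resize(a,None,fx=3.8,fy=3.8,interpolation=cv2.INTER_CUBIC))
a=cv2.imread('pics/side0.png')[140:250,270:420]; cv2.imwrite('pics/c2.png',cv2.resize(a,None,fx=5,fy=5,interpolation=cv2.INTER_CUBIC))
E
```

```text
(no output)
```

View pics/c1.png

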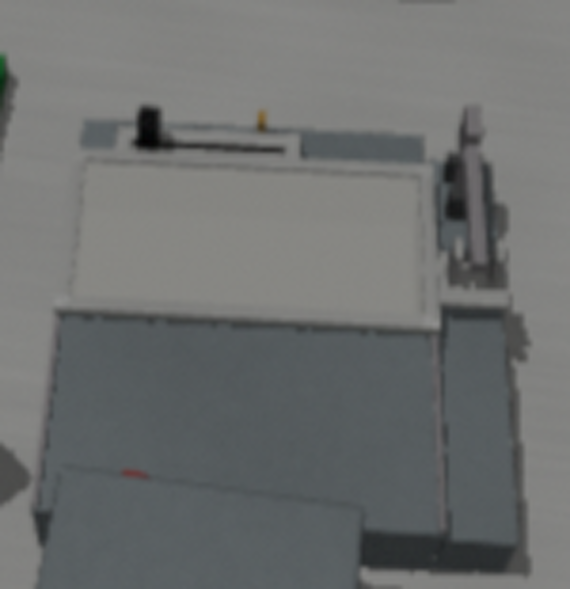

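View pics/c2.png

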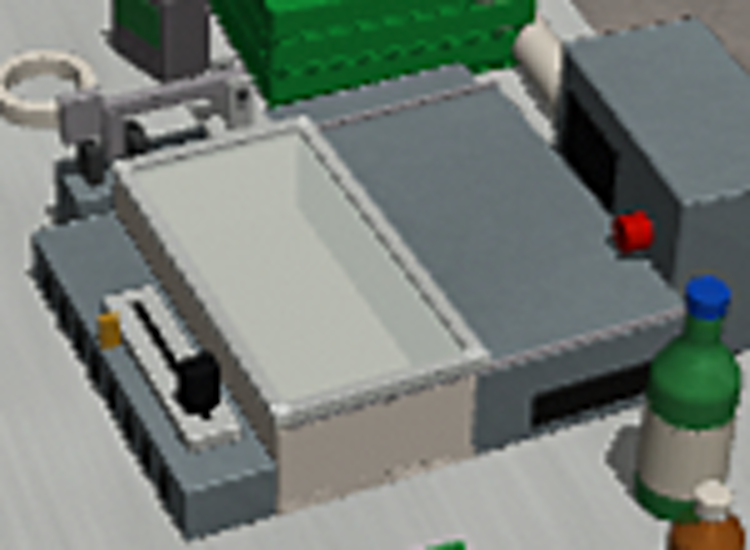

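c1 shows the vent grip top at (149,107), the brass tab at (262,115), the latch paddle at (471,125) and the cover rim corners at (80,160), (432,163), (440,325), (60,305). c2 shows the same rim corners at (122,165), (305,120), (485,355), (285,415).

```bash
cat > h.py <<'E'
import numpy as np,cv2
from workcell import bot,camera,camera_model,ticket
from scipy.optimize import least_squares
from scipy.spatial.transform import Rotation as R
def tool(o=None):
    o=o or bot.get_obs();T=np.eye(4);T[:3,:3]=R.from_euler('xyz',o['tcp_rot'],degrees=True).as_matrix();T[:3,3]=o['ee_pos'];return T
def cast(K,P,px,z):
    px=np.atleast_2d(np.array(px,float));d=np.c_[(px-[K[0,2],K[1,2]])/K[0,0],np.ones(len(px))]@P[:3,:3].T
    c=P[:3,3];return c+d*((z-c[2])/d[:,2])[:,None]
def proj(K,P,X):
    p=(np.atleast_2d(X)-P[:3,3])@P[:3,:3];return p[:,:2]/p[:,2:]*K[0,0]+[K[0,2],K[1,2]]
def cm(n,T=None):
    m=camera_model(n);K=np.array(m['K'])
    return K,(np.array(m['pose']) if n!='wrist' else T@np.array(m['T_tool_cam']))
def box2w(p,X):
    c,s=np.cos(p[2]),np.sin(p[2]);X=np.atleast_2d(X);return np.c_[p[0]+c*X[:,0]-s*X[:,1],p[1]+s*X[:,0]+c*X[:,1],X[:,2]]
def w2box(p,X):
    c,s=np.cos(p[2]),np.sin(p[2]);d=np.atleast_2d(X)[:,:2]-p[:2];return np.c_[c*d[:,0]+s*d[:,1],-s*d[:,0]+c*d[:,1]]
def move(x,y,yaw,T=None):  # shift in tool axes (mm) and turn (deg), x/y of TCP, tool y axis along world angle 'yaw'
    T=tool() if T is None else T
    v=T[:3,:3].T@np.array([x-T[0,3],y-T[1,3],0])*1e3
    a=np.degrees(np.arctan2(T[1,1],T[0,1])); d=-((yaw-a+90)%180-90)
    return np.round(v[:2],1),round(d,1)
E
python3 - <<'E'
from h import *
a=np.array([[80,160],[432,163],[440,325],[60,305]])/3.8+[280,150]
b=np.array([[285,415],[122,165],[305,120],[485,355]])/5+[270,140]
S,D=cm('scene'),cm('side')
for hx,hy,z in((.082,.158,.095),(.082,.158,.08),(.072,.151,.08)):
    X=np.array([[-hx,-hy,z],[-hx,hy,z],[hx,hy,z],[hx,-hy,z]])
    f=lambda p:np.r_[(proj(*S,box2w(p,X))-a).ravel(),(proj(*D,box2w(p,X))-b).ravel()]
    r=least_squares(f,[.5,.1,0],loss='soft_l1');print(hx,z,r.x,r.cost,f(r.x).round(1))
p=r.x
print('vent',cast(*S,[[280+149/3.8,150+110/3.8]],.1045),cast(*D,[[270+195/5,140+358/5]],.1045))
print('mark',cast(*S,[[280+262/3.8,150+112/3.8]],.076),cast(*D,[[270+110/5,140+316/5]],.076))
print('pad',cast(*S,[[280+470/3.8,150+112/3.8]],.145),cast(*D,[[270+75/5,140+95/5]],.145))
for n,C,roi in(('scene',S,(140,180,260,300)),('side',D,(240,280,420,400))):
    im=cv2.imread(f'pics/{n}0.png');y0,x0,y1,x1=roi;y1,x1=(240,290) if n=='scene' else (350,420)
    hsv=cv2.cvtColor(im,cv2.COLOR_BGR2HSV)
    m=((hsv[...,1]<90)&(hsv[...,2]>110)).astype(np.uint8)
    g=cv2.inRange(hsv,(45,120,40),(75,255,255));
    k,l,st,ce=cv2.connectedComponentsWithStats(g); 
    cand=[i for i in range(1,k) if x0<ce[i][0]<x1 and y0<ce[i][1]<y1 and st[i][4]>1500]
    hull=cv2.convexHull(np.argwhere(np.isin(l,cand))[:,::-1].astype(np.int32))
    M=cv2.fillPoly(np.zeros_like(m),[hull],1)*m
    k,l,st,ce=cv2.connectedComponentsWithStats(M)
    for i in range(1,k):
        if st[i][4]>25: print(n,ce[i].round(1),st[i],cast(*C,ce[i],.065).round(3))
E
```

```text
0.082 0.095 [0.57504318 0.06156532 0.09493373] 10.24524893394821 [-2.  -2.4  0.1  0.7  0.6  1.2 -1.5  1.8 -1.8  0.3 -3.2 -0.2 -1.  -1.1
  0.7 -0.2]
0.082 0.08 [0.57548266 0.06546823 0.09163935] 20.18958780284952 [-0.6  0.3  0.8  3.7  1.   4.  -0.1  4.3 -2.3  2.8 -3.1  2.2 -1.1  1.4
  0.   2.3]
0.072 0.08 [0.57542767 0.06688719 0.0945707 ] 21.699917485089465 [ 1.6  3.  -0.9  5.9 -0.9  1.   2.9  1.8 -0.5  0.5 -0.2  2.5 -2.9  2.7
 -3.5  1.6]
vent [[ 0.46081459 -0.04234054  0.1045    ]] [[ 0.47118057 -0.0382759   0.1045    ]]
mark [[0.42627735 0.05638327 0.076     ]] [[0.43645105 0.05701653 0.076     ]]
pad [[0.45442774 0.23466284 0.145     ]] [[0.46306659 0.23749128 0.145     ]]
scene [236.4 169.6] [230 165  14  11 115] [[ 0.432 -0.349  0.065]]
scene [205.4 189.6] [198 183  16  14 147] [[ 0.534 -0.431  0.065]]
scene [227.5 193.9] [221 188  14  13 134] [[ 0.54  -0.349  0.065]]
scene [254.1 197.5] [247 192  15  12 137] [[ 0.542 -0.255  0.065]]
side [350.8 256.3] [344 251  15  11 131] [[ 0.547 -0.25   0.065]]
side [361.4 277.3] [354 272  16  12 149] [[ 0.545 -0.346  0.065]]
side [328.2 285.5] [321 280  16  12 155] [[ 0.436 -0.345  0.065]]
side [370.8 300.6] [361 288  19  27 411] [[ 0.537 -0.441  0.065]]
```

```bash
python3 - <<'E'
from h import *
print(move(.46,.14,95.4))
E
```

```text
(array([ 480.8, -551.1]), np.float64(11.4))
```

Emit:
send_rows(
  targets="0 0 -60 0 0;481 -551 -60 11.4 0;481 -551 -60 11.4 0;481 -551 -60 11.4 0;481 -551 -60 11.4 0;481 -551 -60 11.4 0;481 -551 -60 11.4 0;481 -551 -60 11.4 0;481 -551 -60 11.4 0;481 -551 -60 11.4 0;481 -551 -60 11.4 0;481 -551 -60 11.4 0;481 -551 -60 11.4 0;481 -551 -60 11.4 0;481 -551 -60 11.4 0;481 -551 -60 11.4 0;481 -551 -60 11.4 0",
)

```text
time: 2.28
ee_pos: [0.468, 0.0891, 0.2579]
tcp_rot: [-177.8, 0.0, 9.3]
wrist_force: [0.7, 0.4, -0.0]
opening: 0.0857
grasp_force: 0.0
```

```bash
python3 - <<'E'
from h import *
o=bot.get_obs();T=tool(o);print(o['time'],o['ee_pos'],o['tcp_rot'])
np.save('T1.npy',T);im=camera('wrist');cv2.imwrite('pics/w1.png',im)
W=cm('wrist',T);p=[.575,.0625,.094]
X=[[-.095,.186,.145],[-.113,-.1,.1045],[-.082,.158,.095],[-.082,-.158,.095],[.082,.158,.095],[-.150,0,.05]]
print(proj(*W,box2w(p,X)).round())
E
```

```text
2.275 [0.46804766 0.08908587 0.25794705] [-1.77765090e+02  3.56236265e-02  9.33778377e+00]
[[164. 159.]
 [457. 189.]
 [213. 139.]
 [516. 162.]
 [207. -46.]
 [355. 198.]]
```

View pics/w1.png

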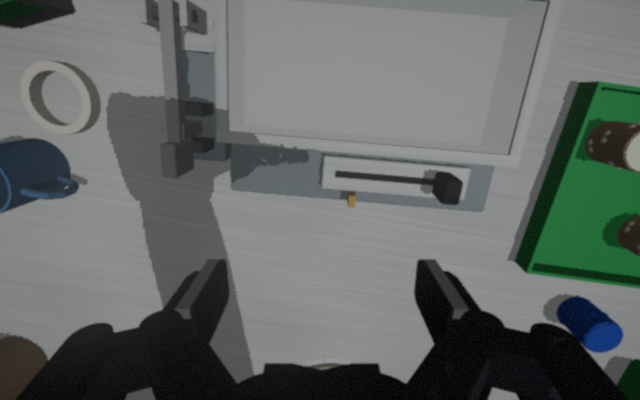

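The wrist view shows the paddle at (176,160), the vent grip at (448,188), the tab at (351,200) and the front cover corners at (218,143) and (520,165). The arm was still settling.

Emit:
send_rows(
  targets="0 0 0 0 0;0 0 0 0 0;0 0 0 0 0",
)

```text
time: 2.7
ee_pos: [0.4684, 0.0896, 0.2575]
tcp_rot: [-177.8, 0.1, 9.4]
wrist_force: [0.4, 0.0, 1.0]
opening: 0.0855
grasp_force: 0.0
```

```bash
python3 - <<'E'
from h import *
print(bot.get_obs()['ee_pos']); print(move(.463,.236,95.4))
E
```

```text
[0.46840514 0.08960832 0.25753945]
(array([  18.5, -145.2]), np.float64(4.0))
```

Emit:
send_rows(
  targets="9 -70 0 2 0;18 -145 0 4 0;18 -145 0 4 0;18 -145 0 4 0;18 -145 0 4 0;18 -145 0 4 0;18 -145 0 4 0",
)

```text
time: 3.58
ee_pos: [0.4835, 0.1178, 0.2635]
tcp_rot: [-175.0, 0.4, 10.5]
wrist_force: [0.8, 0.1, 0.3]
opening: 0.0851
grasp_force: 0.0
```

```bash
python3 - <<'E'
from h import *
o=bot.get_obs();T=tool(o);print(o['time'],o['ee_pos'],o['tcp_rot'],o['q'].round(1))
np.save('T2.npy',T);im=camera('wrist');cv2.imwrite('pics/w2.png',im)
W=cm('wrist',T);p=[.575,.0625,.094]
X=[[-.095,.186,.145],[-.113,-.1,.1045],[-.082,.158,.095],[-.082,-.158,.095],[.082,.158,.095],[-.150,0,.05]]
print(proj(*W,box2w(p,X)).round())
E
```

```text
3.575 [0.48351397 0.11776534 0.26348875] [-174.99831386    0.35017109   10.54424953] [1.050e+01 1.000e-01 1.230e+01 1.026e+02 5.000e+00 1.799e+02]
[[205. 173.]
 [486. 210.]
 [249. 153.]
 [547. 185.]
 [252. -21.]
 [381. 213.]]
```

View pics/w2.png

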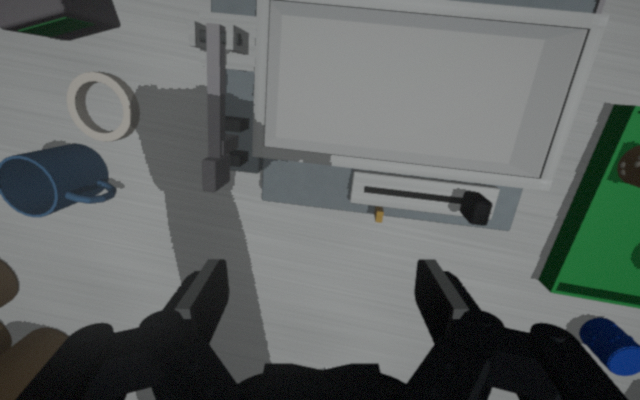

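The tool has tilted 5° because joint 6 is at its range limit. I'll use the half-turn grasp (yaw about 185°) and unwind joint 6.

Emit:
send_rows(
  targets="0 0 0 -10 0;0 0 0 -20 0;0 0 0 -30 0;0 0 0 -40 0;0 0 0 -50 0;0 0 0 -60 0;0 0 0 -70 0;0 0 0 -80 0;0 0 0 -90 0;0 0 0 -90 0;0 0 0 -90 0",
)

```text
time: 5.0
ee_pos: [0.4835, 0.1178, 0.2635]
tcp_rot: [-179.6, -5.0, 100.3]
wrist_force: [0.4, -1.3, 1.0]
opening: 0.0855
grasp_force: 0.0
```

```bash
python3 - <<'E'
from h import *
o=bot.get_obs();T=tool(o);print(o['time'],o['ee_pos'],o['tcp_rot'],o['q'].round(1));print(T[:3,2])
E
```

```text
5.0 [0.48351309 0.11777233 0.2634621 ] [-179.62481967   -4.9978528   100.29645852] [1.050e+01 1.000e-01 1.230e+01 1.026e+02 5.000e+00 9.020e+01]
[-0.02201397  0.08454321 -0.99617661]
```

The tilt stays with the commanded pose. I'll unwind joint 6 to its other limit, where turning past the limit should tilt it back the other way.

Emit:
send_rows(
  targets="0 0 0 -10.5 0;0 0 0 -21 0;0 0 0 -31.5 0;0 0 0 -42 0;0 0 0 -52.5 0;0 0 0 -63 0;0 0 0 -73.5 0;0 0 0 -84 0;0 0 0 -94.5 0;0 0 0 -105 0;0 0 0 -115.5 0;0 0 0 -126 0;0 0 0 -134 0",
)

```text
time: 6.62
ee_pos: [0.4836, 0.1178, 0.2634]
tcp_rot: [176.2, 3.2, -125.5]
wrist_force: [-0.2, 0.6, 0.2]
opening: 0.0855
grasp_force: 0.0
```

Emit:
send_rows(
  targets="0 0 0 -10.5 0;0 0 0 -21 0;0 0 0 -31.5 0;0 0 0 -42 0;0 0 0 -52.5 0;0 0 0 -63 0;0 0 0 -73.5 0;0 0 0 -84 0;0 0 0 -94.5 0;0 0 0 -105 0;0 0 0 -115.5 0;0 0 0 -126 0;0 0 0 -134 0;0 0 0 -137 0;0 0 0 -138 0",
)

```text
time: 8.5
ee_pos: [0.4816, 0.1273, 0.2634]
tcp_rot: [-175.4, 0.2, 11.6]
wrist_force: [-1.3, -0.4, 0.6]
opening: 0.0851
grasp_force: 0.0
```

```bash
python3 - <<'E'
from h import *
o=bot.get_obs();T=tool(o);print(o['time'],o['ee_pos'],o['tcp_rot'],o['q'].round(1));print(T[:3,2])
E
```

```text
8.5 [0.48162781 0.12730622 0.26339736] [-175.41327017    0.19342627   11.62156747] [ 1.190e+01 -1.000e-01  1.220e+01  1.024e+02  4.600e+00 -1.797e+02]
[-0.01940542  0.07765078 -0.99679175]
```

Emit:
send_rows(
  targets="0 60 0 -6 0;0 120 0 -10 0;0 180 0 -10 0;0 180 0 -10 0;0 180 0 -10 0;0 180 0 -10 0",
)

```text
time: 9.25
ee_pos: [0.4625, 0.1493, 0.2501]
tcp_rot: [-178.2, -0.5, 16.6]
wrist_force: [0.0, 0.0, 0.0]
opening: 0.0855
grasp_force: 0.0
```

```bash
python3 - <<'E'
from h import *
o=bot.get_obs();T=tool(o);print(o['time'],o['ee_pos'],o['tcp_rot'],o['q'].round(1));print(T[:3,2])
E
```

```text
9.25 [0.462547   0.14925468 0.25012159] [-178.18276545   -0.49941832   16.61677663] [  16.7   -2.8    8.1  100.4    1.8 -179.9]
[-7.20301557e-04  3.28784665e-02 -9.99459098e-01]
```

Emit:
send_rows(
  targets="0 60 0 -6 0;0 120 0 -7 0;0 120 0 -7 0;0 120 0 -7 0;0 120 0 -7 0",
)

```text
time: 9.88
ee_pos: [0.4582, 0.1497, 0.2464]
tcp_rot: [179.0, -0.6, 18.7]
wrist_force: [-0.3, -0.2, -0.7]
opening: 0.0855
grasp_force: 0.0
```

```bash
python3 - <<'E'
from h import *
o=bot.get_obs();T=tool(o);print(o['time'],o['ee_pos'],o['tcp_rot'],o['q'].round(1));print(T[:3,2])
E
```

```text
9.875 [0.45818921 0.14968177 0.24644511] [179.04411715  -0.6048118   18.66400179] [  18.7   -3.6    6.9   99.9   -1.  -179.9]
[ 0.01533796 -0.01242766 -0.99980513]
```

```bash
python3 - <<'E'
from h import *
print(move(.463,.238,95.4))
E
```

```text
(array([ 32.8, -82.1]), np.float64(13.3))
```

Emit:
send_rows(
  targets="16 -41 0 7 0;33 -82 10 13.3 0;33 -82 10 13.3 0;33 -82 10 13.3 0;33 -82 10 13.3 0;33 -82 10 13.3 0",
)

```text
time: 10.62
ee_pos: [0.4635, 0.2372, 0.2359]
tcp_rot: [179.2, -0.9, 5.3]
wrist_force: [0.8, -0.1, -0.3]
opening: 0.0853
grasp_force: 0.0
```

```bash
python3 - <<'E'
from h import *
o=bot.get_obs();T=tool(o);print(o['time'],o['ee_pos'],o['tcp_rot'],o['q'].round(1))
np.save('T3.npy',T);im=camera('wrist');cv2.imwrite('pics/w3.png',im)
W=cm('wrist',T);p=[.575,.0625,.094]
X=[[-.095,.186,.145],[-.113,-.1,.1045],[-.082,.158,.095],[-.082,-.158,.095],[.082,.158,.095],[-.150,0,.05]]
print(proj(*W,box2w(p,X)).round(), proj(*W,o['ee_pos']))
E
```

```text
10.625 [0.46349512 0.23720242 0.23586829] [179.21077043  -0.85318383   5.34329456] [  27.7    1.4   10.7   98.8   -1.1 -157.6]
[[318. 189.]
 [602. 194.]
 [346. 163.]
 [659. 162.]
 [350. -29.]
 [473. 211.]] [[321.35720711 231.36552506]]
```

View pics/w3.png

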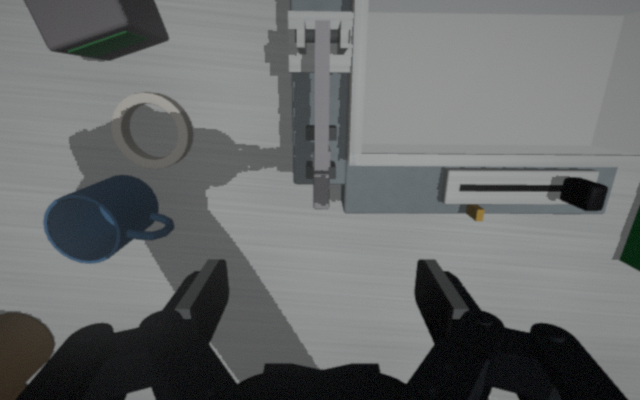

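The wrist view shows the paddle top at (321,191), within 3 px of the prediction. Box yaw fits. The vent grip top is at about (588,195) and the tab at (478,214). I'll go down and grip the paddle.

Emit:
send_rows(
  targets="-2 1 50 0 0;-2 1 95 0 0;-2 1 123 0 0;-2 1 123 0 0;-2 1 123 0 255;-2 1 123 0 255;-2 1 123 0 255;-2 1 123 0 255;-2 1 123 0 255;-2 1 123 0 255",
  newtons=60,
)

```text
time: 11.92
ee_pos: [0.4633, 0.2351, 0.1124]
tcp_rot: [179.2, -0.8, 5.4]
wrist_force: [0.3, -1.0, -0.5]
opening: 0.0
grasp_force: 0.0
```

```bash
python3 - <<'E'
from h import *
o=bot.get_obs();print(o)
a=cv2.imread('pics/w3.png');h=cv2.cvtColor(a,cv2.COLOR_BGR2HSV)
W=cm('wrist',np.load('T3.npy'));p=[.573,.0605,.0935]
m=cv2.inRange(h,(10,120,80),(30,255,255))[150:240,440:520];y,x=np.nonzero(m);print(x.min()+440,x.max()+440,y.min()+150,y.max()+150)
m=(h[150:230,555:625,2]<45);y,x=np.nonzero(m);print(x.min()+555,x.max()+555,y.min()+150,y.max()+150)
cv2.imwrite('pics/c3.png',cv2.resize(a[150:235,440:625],None,fx=4.2,fy=4.2,interpolation=cv2.INTER_CUBIC))
E
```

```text
{'time': 11.925, 'q': array([  27.5550707 ,   -0.55864297,   -5.05375611,   85.06348866,
         -1.05494423, -157.83595609]), 'qd': array([ 0.00945266, -0.03093339, -0.08799035,  0.06342179, -0.04130051,
       -0.06431036]), 'joint_efforts': array([ 1.03052542e-03, -4.65917158e+01,  4.72088742e+01, -8.24532425e-02,
       -5.95854060e-02, -9.95503729e-05]), 'ee_pos': array([0.46329076, 0.23511968, 0.1123763 ]), 'tcp_rot': array([179.18950514,  -0.80675844,   5.3926694 ]), 'wrist_force': array([ 0.30584545, -1.02308748, -0.53289958]), 'torque': array([ 0.02393563,  0.06313244, -0.02005481]), 'grasp_force': 0.0, 'opening': 4.811620315005651e-05}
475 483 209 219
555 606 178 209
```

View pics/c3.png

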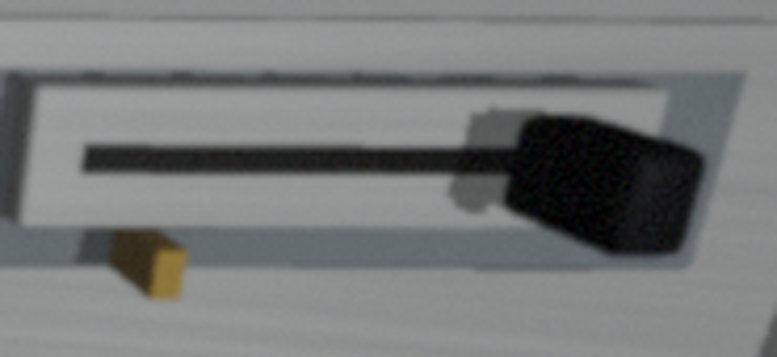

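The crop shows the grip's top face at about (597,197) and the tab's top face at (480,215). The gripper closed on nothing, so I'll look.

```bash
python3 - <<'E'
from h import *
W=cm('wrist',np.load('T3.npy'));p=[.573,.0605,.0935]
v=cast(*W,[597.4,197],.1045);m=cast(*W,[480,215.2],.076);print(v,w2box(p,v),m,w2box(p,m))
for z in(.10,.12,.145):print(z,w2box(p,cast(*W,[[321.5,191]],z)))
a=camera('wrist');b=camera('side');c=camera('scene')
A=cv2.resize(a[120:400,160:480],(640,560));B=cv2.resize(b[140:220,270:340],None,fx=3.5,fy=3.5)
cv2.imwrite('pics/w4.png',A)
E
```

```text
[[ 0.46858057 -0.04387503  0.1045    ]] [[-0.11370819 -0.09417013]] [[0.42949173 0.05393379 0.076     ]] [[-0.14349448  0.00686095]]
0.1 [[-0.10760885  0.18396026]]
0.12 [[-0.10172509  0.18427289]]
0.145 [[-0.0943704   0.18466368]]
```

View pics/w4.png

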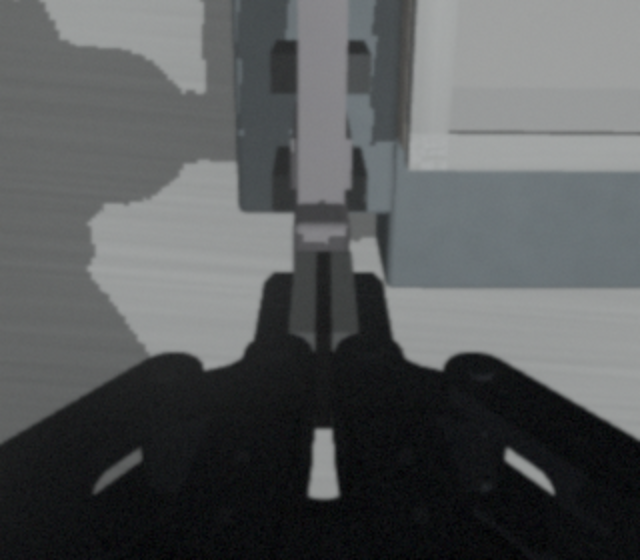

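```bash
python3 - <<'E'
from h import *
T=tool();W4=cm('wrist',T);W3=cm('wrist',np.load('T3.npy'));D=cm('side');p=[.573,.0605,.0935]
a=camera('wrist');b=camera('side');w3=cv2.imread('pics/w3.png');s=cv2.imread('pics/side0.png')
I=lambda x,y0,x0:cv2.resize(x[y0:y0+60,x0:x0+80],(400,300),interpolation=cv2.INTER_CUBIC)
cv2.imwrite('pics/m1.png',np.vstack([np.hstack([I(w3,160,285),I(s,145,270)]),np.hstack([I(a,205,285),I(b,130,260)])]))
X=[[x,.186,z] for z in(.103,.145) for x in(-.111,-.079)]
for C in(W3,D,W4):print(proj(*C,box2w(p,X)).round().tolist())
print(proj(*W4,T[:3,3]),w2box(p,T[:3,3]))
E
```

```text
[[320.0, 195.0], [319.0, 164.0], [320.0, 209.0], [320.0, 174.0]]
[[281.0, 169.0], [289.0, 167.0], [281.0, 160.0], [288.0, 158.0]]
[[318.0, 252.0], [318.0, 204.0], [319.0, 289.0], [319.0, 232.0]]
[[321.35840125 231.36585518]] [[-0.09295438  0.18409671]]
```

View pics/m1.png

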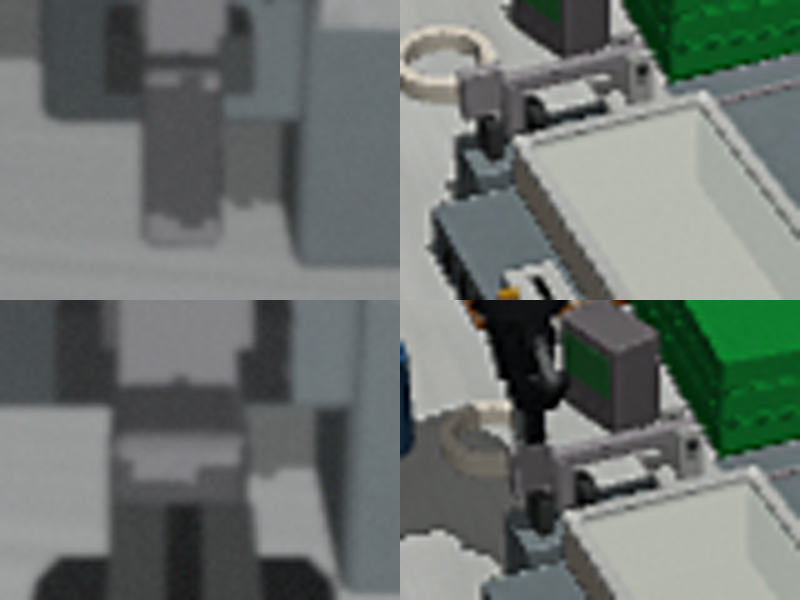

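```bash
python3 - <<'E'
from h import *
W=(cm('side')[0]*0+np.array(camera_model('wrist')['K']),np.array(camera_model('wrist')['T_tool_cam']))
for x in(-.011,0,.011):
  for z in(-.013,0):print(x,z,proj(*W,[[x,.0427,z],[x,0,z],[x,.0,z-.0187]]).round(0).tolist())
p=[.573,.0605,.0935];W3=cm('wrist',np.load('T3.npy'));W4=cm('wrist',tool());D=cm('side')
# front-top end of paddle: w3 (321,208), w4 (318,245), side0 (282,158); rear side (0: 289,156)
A=[];b=[]
for C,px in((W3,(321.3,208)),(D,(282.,159.)) ):
    d=cast(*C,px,0)[0]-C[1][:3,3];d/=np.linalg.norm(d);M=np.eye(3)-np.outer(d,d);A.append(M);b.append(M@C[1][:3,3])
X=np.linalg.lstsq(np.vstack(A),np.hstack(b),rcond=None);print(X[0],X[1],w2box(p,X[0]))
for C in(W3,W4,D):print(proj(*C,X[0]))
E
```

```text
-0.011 -0.013 [[397.0, 259.0], [321.0, 259.0], [321.0, 277.0]]
-0.011 0 [[392.0, 248.0], [321.0, 248.0], [321.0, 264.0]]
0 -0.013 [[398.0, 241.0], [321.0, 241.0], [321.0, 258.0]]
0 0 [[394.0, 231.0], [321.0, 231.0], [321.0, 246.0]]
0.011 -0.013 [[400.0, 223.0], [321.0, 223.0], [321.0, 238.0]]
0.011 0 [[395.0, 214.0], [321.0, 214.0], [321.0, 227.0]]
[0.44944986 0.23407872 0.15064258] [2.64070955e-06] [[-0.10680451  0.18435566]]
[[321.95467064 206.82478053]]
[[322.0385519  288.54908032]]
[[281.70892253 158.90793167]]
```

```bash
python3 - <<'E'
from h import *
D=cm('side');S=cm('scene');T=tool()
for z in(0,-.02,-.04):print(z,proj(*D,T[:3,3]+T[:3,2]*z),proj(*S,T[:3,3]+T[:3,2]*z))
# initial TCP in side0
X=np.array([.15868,-.52633,.19679]);print(proj(*D,[X,X+[0,0,.04]]),proj(*S,[X,X+[0,0,.04]]))
b=cv2.imread('pics/side0.png')[270:340,215:285];c=cv2.imread('pics/scene0.png')[30:100,165:235]
d=camera('side')[130:200,250:320]; e=camera('scene')[140:210,370:440]
R4=lambda x:cv2.resize(x,(350,290),interpolation=cv2.INTER_CUBIC)
cv2.imwrite('pics/m2.png',np.vstack([np.hstack([R4(b),R4(c)]),np.hstack([R4(d),R4(e)])]))
E
```

```text
0 [[285.55661521 166.30453628]] [[402.1292951 187.6738772]]
-0.02 [[285.26023275 162.02267185]] [[403.1908207  183.94118992]]
-0.04 [[284.96003521 157.68569062]] [[404.27985885 180.1117591 ]]
[[248.80082502 329.3099509 ]
 [247.44940187 319.3999549 ]] [[204.03288082  86.17516918]
 [201.23076946  77.3368408 ]]
```

View pics/m2.png

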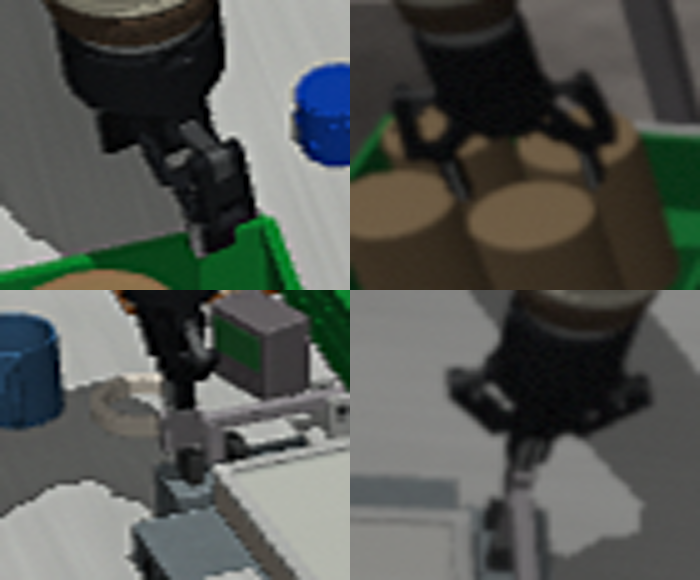

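The views suggest the real fingertips sit higher than the TCP, at about the paddle's top. I'll open, go 27 mm lower (still clear of the flank) and close gently.

Emit:
send_rows(
  targets="0 0 0 0 0;0 0 0 0 0;0 0 0 0 0;0 0 0 0 0;0 0 10 0 0;0 0 20 0 0;0 0 27 0 0;0 0 27 0 0;0 0 27 0 255;0 0 27 0 255;0 0 27 0 255;0 0 27 0 255;0 0 27 0 255",
  newtons=20,
)

```text
time: 13.9
ee_pos: [0.4637, 0.2354, 0.0856]
tcp_rot: [179.3, -0.8, 5.4]
wrist_force: [-1.4, 3.4, 1.4]
opening: 0.0133
grasp_force: 24.4
```

It now holds 13.3 mm, which is the paddle. Next I'll firm the grip, lift along the arc and slide the cover open.

Emit:
send_rows(
  targets="0 0 0 0 255;0 0 -10 0 255;1 0 -18 0 255;2 0 -25 0 255;4 0 -32 0 255;6 0 -39 0 255;6 0 -39 0 255",
  newtons=60,
)

```text
time: 14.78
ee_pos: [0.4712, 0.236, 0.124]
tcp_rot: [179.2, -1.0, 5.3]
wrist_force: [12.6, 4.3, -8.3]
opening: 0.0131
grasp_force: 60.2
```

Emit:
send_rows(
  targets="10 0 0 0 255;25 0 0 0 255;40 0 0 0 255;55 0 0 0 255;70 0 0 0 255;85 0 0 0 255;100 0 0 0 255;115 0 0 0 255;130 0 0 0 255;143 0 0 0 255;150 0 0 0 255;152 0 0 0 255;152 0 0 0 255",
)

```text
time: 16.4
ee_pos: [0.6212, 0.2488, 0.1255]
tcp_rot: [179.1, -0.8, 5.3]
wrist_force: [0.5, -5.5, -6.6]
opening: 0.0128
grasp_force: 60.8
```

```bash
python3 - <<'E'
from h import *
o=bot.get_obs();T=tool(o);print(o['q'].round(1))
p=[.573,.0605,.0935];print(w2box(p,T[:3,3]))
c=camera('scene');d=camera('side');cv2.imwrite('pics/s5.png',c);cv2.imwrite('pics/d5.png',d)
S=cm('scene')
for t in(0,.15):
  print(t,proj(*S,box2w(p,[[.082+t,y,.095] for y in(-.158,0,.158)])).round())
# rear edge of cover: bright line along the housing
E
```

```text
[  22.4   20.4   20.3   89.4   -1.1 -163. ]
[[0.06559174 0.18300719]]
0 [[294. 231.]
 [345. 234.]
 [396. 236.]]
0.15 [[289. 276.]
 [343. 279.]
 [399. 282.]]
```

Emit:
send_rows(
  targets="-1 0 10 0 255;-3 0 22 0 255;-6 0 37 0 255;-6 0 37 0 255;-6 0 37 0 0;-6 0 37 0 0;-6 0 37 0 0;-6 0 37 0 0;-6 0 0 0 0;-6 0 -55 0 0;-6 0 -115 0 0;-6 0 -115 0 0",
)

```text
time: 18.0
ee_pos: [0.6142, 0.2517, 0.2479]
tcp_rot: [179.4, -1.3, 5.4]
wrist_force: [1.1, -0.3, -1.1]
opening: 0.0856
grasp_force: 0.0
```

```bash
python3 - <<'E'
from h import *
o=bot.get_obs();T=tool(o);print(o['q'].round(1),o['ee_pos'])
a,b=cv2.imread('pics/scene0.png').astype(int),camera('scene').astype(int)
cv2.imwrite('pics/s6.png',b)
S,D=cm('scene'),cm('side')
# re-find blocks
hs=cv2.cvtColor(b.astype(np.uint8),cv2.COLOR_BGR2HSV)
for n,im,(x0,y0,x1,y1) in(('scene',b,(185,150,290,225)),('side',camera('side'),(290,240,400,335))):
    h=cv2.cvtColor(im.astype(np.uint8),cv2.COLOR_BGR2HSV);m=((h[...,1]<90)&(h[...,2]>110)).astype(np.uint8);M=np.zeros_like(m);M[y0:y1,x0:x1]=m[y0:y1,x0:x1]
    k,l,st,ce=cv2.connectedComponentsWithStats(M)
    for i in range(1,k):
        if 60<st[i][4]<500: print(n,ce[i].round(1),st[i],cast(*cm(n),ce[i],.065).round(3))
print(move(.545,-.251,5.4),move(.434,-.345,5.4))
E
```

```text
[  22.8   22.6   36.8  103.2   -1.  -162.6] [0.61417649 0.25172084 0.24786092]
scene [236.5 169.6] [230 165  14  11 118] [[ 0.432 -0.348  0.065]]
scene [205.4 189.8] [198 183  16  14 154] [[ 0.534 -0.431  0.065]]
scene [227.4 193.9] [221 188  14  13 138] [[ 0.54  -0.349  0.065]]
scene [246.6 200.2] [240 195  14  12 139] [[ 0.556 -0.277  0.065]]
side [357.8 260.2] [351 255  15  11 133] [[ 0.562 -0.274  0.065]]
side [361.3 277.2] [354 270  16  14 154] [[ 0.545 -0.345  0.065]]
side [328.2 285.5] [321 280  16  12 155] [[ 0.436 -0.345  0.065]]
side [370.8 300.5] [361 288  19  27 401] [[ 0.538 -0.441  0.065]]
side [382.3 329.1] [350 319  50  16 419] [[ 0.528 -0.547  0.065]]
(array([-115. ,  493.6]), np.float64(90.0)) (array([-234.4,  576.7]), np.float64(90.0))[ WARN:0@3.008] global loadsave.cpp:1063 imwrite_ Unsupported depth image for selected encoder is fallbacked to CV_8U.
```

The 24 mm shift of one block (now at about .559,-.275) is the announced knock. Next is a move over block A at (.434,-.346) with the tool turned 90°.

Emit:
send_rows(
  targets="-20 48 0 8 0;-40 96 0 16 0;-60 144 0 24 0;-80 192 0 32 0;-100 240 0 40 0;-120 288 0 48 0;-140 336 0 56 0;-160 384 0 64 0;-180 432 0 72 0;-200 480 0 80 0;-220 535 0 88 0;-234 577 0 90 0;-234 577 0 90 0;-234 577 0 90 0;-234 577 0 90 0",
)

```text
time: 19.98
ee_pos: [0.434, -0.3443, 0.246]
tcp_rot: [-179.2, -0.8, -84.5]
wrist_force: [-0.2, -0.1, -0.0]
opening: 0.0855
grasp_force: 0.0
```

```bash
python3 - <<'E'
from h import *
o=bot.get_obs();T=tool(o);print(o['q'].round(1),o['ee_pos'],o['tcp_rot'],T[:3,2]);print(move(.434,-.346,5.4))
np.save('T7.npy',T);a=camera('wrist');cv2.imwrite('pics/w7.png',a)
W=cm('wrist',T)
print(proj(*W,[[.434,-.346,.065],[.5425,-.347,.065],[.559,-.2755,.065],[.537,-.436,.075]]).round())
h=cv2.cvtColor(a,cv2.COLOR_BGR2HSV);m=((h[...,1]<90)&(h[...,2]>100)).astype(np.uint8)
g=cv2.inRange(h,(45,100,30),(80,255,255));k,l,st,ce=cv2.connectedComponentsWithStats(m)
for i in range(1,k):
    if 300<st[i][4]<20000: print(ce[i].round(1),st[i],cast(*W,ce[i],.065).round(4))
E
```

```text
[ -38.4    5.7   16.3   99.5   -0.  -133.9] [ 0.43401737 -0.34430869  0.24599301] [-179.21187655   -0.77822787  -84.53635595] [ 0.01498552 -0.01220957 -0.99981316]
(array([1.7, 0.2]), np.float64(0.1))
[[322. 166.]
 [226. 156.]
 [211. 215.]
 [229.  71.]]
[229.9  78.3] [ 201   52   63   56 2650] [[ 0.5387 -0.4291  0.065 ]]
[227.3 153. ] [ 205  126   46   51 1661] [[ 0.5406 -0.3505  0.065 ]]
[325.2 163.7] [ 302  142   48   45 1646] [[ 0.4313 -0.3493  0.065 ]]
[213.3 213. ] [ 193  193   42   41 1375] [[ 0.5565 -0.2777  0.065 ]]
[256.1 285.1] [ 225  259   70   63 2921] [[ 0.5027 -0.1856  0.065 ]]
[268.1 348.4] [257 329  33  44 713] [[ 0.4829 -0.0889  0.065 ]]
[236.4 361. ] [213 344  40  39 993] [[ 0.5253 -0.063   0.065 ]]
[ 25.1 363.6] [   1  348   55   46 1215] [[ 0.8193 -0.0265  0.065 ]]
```

Emit:
send_rows(
  targets="1 6 60 0 0;1 6 120 0 0;1 6 180 0 0;1 6 210 0 0;1 6 220 0 0;1 6 228 0 0;1 6 228 0 0",
  newtons=25,
)

```text
time: 20.9
ee_pos: [0.4319, -0.35, 0.0192]
tcp_rot: [-179.1, -0.9, -84.6]
wrist_force: [-0.0, 0.1, 0.0]
opening: 0.0852
grasp_force: 0.0
```

Emit:
send_rows(
  targets="0 0 5 0 0;0 0 10 0 0;0 0 10 0 0",
)

```text
time: 21.28
ee_pos: [0.4314, -0.3499, 0.008]
tcp_rot: [-179.2, -0.8, -84.6]
wrist_force: [-0.2, -0.7, 0.2]
opening: 0.0856
grasp_force: 0.0
```

Emit:
send_rows(
  targets="0 0 4 0 0;0 0 9 0 0;0 0 9 0 0;0 0 9 0 255;0 0 9 0 255;0 0 9 0 255;0 0 9 0 255;0 0 9 0 255",
)

```text
time: 22.28
ee_pos: [0.4318, -0.3502, -0.0003]
tcp_rot: [-179.2, -0.8, -84.6]
wrist_force: [-0.1, 0.8, 4.6]
opening: 0.0512
grasp_force: 26.4
```

Emit:
send_rows(
  targets="0 0 -20 0 255;0 0 -60 0 255;0 0 -110 0 255;0 0 -160 0 255;-40 -22 -180 0 255;-80 -45 -180 0 255;-120 -68 -180 0 255;-160 -91 -180 0 255;-200 -114 -180 0 255;-240 -136 -180 0 255;-280 -159 -180 0 255;-316 -179 -180 0 255;-316 -179 -180 0 255;-316 -179 -180 0 255",
  newtons=45,
)

```text
time: 24.02
ee_pos: [0.5772, -0.0165, 0.1768]
tcp_rot: [-179.3, -0.8, -84.6]
wrist_force: [-0.3, 0.8, -2.3]
opening: 0.0506
grasp_force: 47.9
```

```bash
python3 - <<'E'
from h import *
o=bot.get_obs();T=tool(o);p=[.573,.0605,.0935]
print(o['ee_pos'],o['tcp_rot'],w2box(p,T[:3,3]))
np.save('T8.npy',T);cv2.imwrite('pics/w8.png',camera('wrist'))
W=cm('wrist',T)
print(proj(*W,box2w(p,[[x,y,.08] for x in(-.072,.072) for y in(-.151,.151)])).round())
E
```

```text
[ 0.57724291 -0.01651872  0.17679264] [-179.25159542   -0.81176756  -84.59908149] [[-0.00296639 -0.07707844]]
[[407. 100.]
 [385. 391.]
 [229. 100.]
 [252. 390.]]
```

View pics/w8.png

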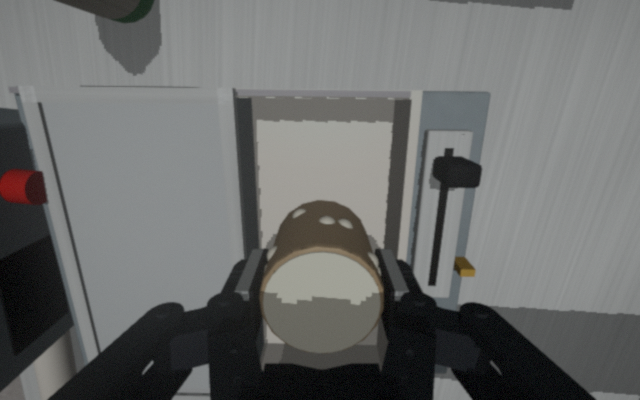

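The view shows the well open with the cover's front edge at col 240. The block is held upright over it. I'll lower and release.

Emit:
send_rows(
  targets="0 2 50 0 255;0 2 100 0 255;0 2 140 0 255;0 2 158 0 255;0 2 164 0 255;0 2 168 0 255;0 2 168 0 255",
)

```text
time: 24.95
ee_pos: [0.5788, -0.0188, 0.0105]
tcp_rot: [-179.1, -0.8, -84.6]
wrist_force: [0.1, 0.3, -1.5]
opening: 0.0502
grasp_force: 47.9
```

Emit:
send_rows(
  targets="0 0 0 0 150;0 0 0 0 60;0 0 0 0 60;0 0 0 0 50;0 0 -10 0 50;0 0 -60 0 50;0 0 -120 0 50;0 0 -165 0 0;0 0 -165 0 0",
)

```text
time: 26.08
ee_pos: [0.5773, -0.0166, 0.1794]
tcp_rot: [-178.8, -0.9, -84.6]
wrist_force: [0.8, -0.3, -0.8]
opening: 0.0861
grasp_force: 0.0
```

```bash
python3 - <<'E'
from h import *
o=bot.get_obs();T=tool(o);p=[.573,.0605,.0935]
print(o['ee_pos'],o['tcp_rot'],o['q'].round(1))
W=cm('wrist',T);a=camera('wrist');cv2.imwrite('pics/w9.png',a)
h=cv2.cvtColor(a,cv2.COLOR_BGR2HSV);m=cv2.inRange(h,(5,60,50),(25,200,220))
k,l,st,ce=cv2.connectedComponentsWithStats(m)
for i in range(1,k):
    if st[i][4]>300: print(st[i],ce[i].round())
print(proj(*W,box2w(p,[[0,-.08,.072]])))
print(move(.557,-.278,5.4),move(.5405,-.35,5.4))
E
```

```text
[ 0.57725441 -0.01660065  0.17939121] [-178.77298685   -0.85549698  -84.62509581] [ -1.3   7.   10.2  91.9  -0.7 -96.6]
[455 256  21  20 301] [464. 266.]
[[319.16692301 182.21144624]]
(array([258.4,  43.9]), np.float64(-0.0)) (array([328.5,  67.1]), np.float64(-0.0))
```

Emit:
send_rows(
  targets="50 9 0 0 0;100 18 0 0 0;150 27 0 0 0;200 36 0 0 30;256 46 0 0 30;256 46 0 0 30;256 46 60 0 30;256 47 120 0 30;256 47 150 0 30;256 47 165 0 30;256 47 172 0 30;256 47 172 0 30",
)

```text
time: 27.62
ee_pos: [0.5559, -0.278, 0.0061]
tcp_rot: [-179.1, -0.8, -84.6]
wrist_force: [0.1, -0.3, -0.4]
opening: 0.0752
grasp_force: 0.0
```

Emit:
send_rows(
  targets="0 0 4 0 30;0 0 8 0 30;0 0 8 0 255;0 0 8 0 255;0 0 8 0 255;0 0 8 0 255;0 0 8 0 255",
  newtons=25,
)

```text
time: 28.5
ee_pos: [0.5557, -0.2783, -0.0023]
tcp_rot: [-179.2, -0.8, -84.6]
wrist_force: [0.3, -0.1, 4.6]
opening: 0.0512
grasp_force: 26.7
```

```bash
python3 - <<'E'
from h import *
p=[.573,.0605,.0935]
for y in(0,.08):
  t=box2w(p,[[-.002,y,0]])[0];print(t,move(t[0],t[1],5.4))
E
```

```text
[0.57100874 0.06031327 0.        ] (array([-335.7,  -47. ]), np.float64(-0.0))
[0.56353963 0.13996384 0.        ] (array([-415.7,  -47. ]), np.float64(-0.0))
```

Emit:
send_rows(
  targets="0 0 -20 0 255;0 0 -60 0 255;0 0 -120 0 255;0 0 -180 0 255;-50 -6 -180 0 255;-100 -12 -180 0 255;-150 -18 -180 0 255;-200 -24 -180 0 255;-250 -30 -180 0 255;-300 -36 -180 0 255;-350 -42 -180 0 255;-390 -47 -180 0 255;-416 -47 -180 0 255;-416 -47 -180 0 255;-416 -47 -180 0 255",
  newtons=45,
)

```text
time: 30.38
ee_pos: [0.5605, 0.1423, 0.1726]
tcp_rot: [-179.2, -0.8, -84.6]
wrist_force: [0.4, -0.3, -1.1]
opening: 0.0506
grasp_force: 47.2
```

```bash
python3 - <<'E'
from h import *
o=bot.get_obs();T=tool(o);p=[.573,.0605,.0935]
print(o['ee_pos'],w2box(p,T[:3,3]),o['opening'])
E
```

```text
[0.56054174 0.14225578 0.17263033] [[-0.00477081  0.08256183]] 0.05055578440822532
```

Emit:
send_rows(
  targets="0 0 50 0 255;0 0 100 0 255;0 0 140 0 255;0 0 158 0 255;0 0 163 0 255;0 0 166 0 255;0 0 166 0 255;0 0 166 0 150;0 0 166 0 60;0 0 166 0 50;0 0 166 0 50;0 0 155 0 50;0 0 100 0 50;0 0 50 0 50;0 0 0 0 0;0 0 0 0 0",
)

```text
time: 32.38
ee_pos: [0.5623, 0.1432, 0.1775]
tcp_rot: [-178.8, -0.7, -84.6]
wrist_force: [0.1, -0.2, 0.4]
opening: 0.0857
grasp_force: 0.0
```

```bash
python3 - <<'E'
from h import *
o=bot.get_obs();T=tool(o)
print(o['ee_pos'],o['q'].round(1))
for n,(x0,y0,x1,y1) in(('scene',(185,150,290,225)),('side',(290,240,400,335))):
    h=cv2.cvtColor(camera(n),cv2.COLOR_BGR2HSV);m=((h[...,1]<90)&(h[...,2]>110)).astype(np.uint8);M=np.zeros_like(m);M[y0:y1,x0:x1]=m[y0:y1,x0:x1]
    k,l,st,ce=cv2.connectedComponentsWithStats(M)
    for i in range(1,k):
        if 60<st[i][4]<500: print(n,ce[i].round(1),st[i][4],cast(*cm(n),ce[i],.065).round(3))
print(move(.5405,-.35,5.4))
E
```

```text
[0.5622921  0.14317613 0.17749756] [ 14.8   7.5  10.6  92.   -0.9 -80.6]
scene [205.3 189.7] 150 [[ 0.534 -0.431  0.065]]
scene [227.4 193.9] 138 [[ 0.54  -0.349  0.065]]
side [361.4 277.3] 149 [[ 0.545 -0.346  0.065]]
side [370.8 300.5] 403 [[ 0.537 -0.441  0.065]]
side [382.3 329.1] 419 [[ 0.528 -0.547  0.065]]
(array([488.6,  66.5]), np.float64(-0.0))
```

B is unmoved. I'll go over and take it.

Emit:
send_rows(
  targets="50 7 0 0 0;100 14 0 0 0;150 21 0 0 0;200 28 0 0 0;250 35 0 0 0;300 42 0 0 0;350 49 0 0 0;400 56 0 0 0;450 63 0 0 0;487 69 0 0 30;487 69 0 0 30;487 69 60 0 30;487 69 120 0 30;487 69 150 0 30;487 69 165 0 30;487 69 171 0 30;487 69 171 0 30",
)

```text
time: 34.6
ee_pos: [0.5407, -0.3508, 0.0079]
tcp_rot: [-179.1, -0.8, -84.6]
wrist_force: [0.6, 0.2, -0.0]
opening: 0.0753
grasp_force: 0.0
```

Emit:
send_rows(
  targets="0 0 4 0 30;0 0 8 0 30;0 0 8 0 255;0 0 8 0 255;0 0 8 0 255;0 0 8 0 255;0 0 8 0 255",
  newtons=25,
)

```text
time: 35.48
ee_pos: [0.5404, -0.351, -0.0007]
tcp_rot: [-179.2, -0.8, -84.6]
wrist_force: [-0.4, -0.5, 3.5]
opening: 0.0509
grasp_force: 26.6
```

```bash
python3 - <<'E'
from h import *
p=[.573,.0605,.0935]
t=box2w(p,[[-.002,0,0]])[0];print(bot.get_obs()['ee_pos'],t,move(t[0],t[1],5.4))
E
```

```text
[ 0.54040761 -0.35104686 -0.00070542] [0.57100874 0.06031327 0.        ] (array([-406.6,  -69.1]), np.float64(-0.0))
```

Emit:
send_rows(
  targets="0 0 -20 0 255;0 0 -60 0 255;0 0 -120 0 255;0 0 -180 0 255;-50 -8 -180 0 255;-100 -16 -180 0 255;-150 -25 -180 0 255;-200 -33 -180 0 255;-250 -42 -180 0 255;-300 -50 -180 0 255;-350 -59 -180 0 255;-390 -67 -180 0 255;-407 -69 -180 0 255;-407 -69 -180 0 255;-407 -69 -180 0 255",
  newtons=45,
)

```text
time: 37.35
ee_pos: [0.568, 0.0621, 0.1745]
tcp_rot: [-179.2, -0.8, -84.7]
wrist_force: [0.1, -0.6, -1.2]
opening: 0.0507
grasp_force: 47.1
```

```bash
python3 - <<'E'
from h import *
o=bot.get_obs();T=tool(o);p=[.573,.0605,.0935]
print(o['ee_pos'],w2box(p,T[:3,3]),o['opening'])
E
```

```text
[0.56802274 0.06206254 0.17448374] [[-0.00480964  0.00202041]] 0.0506695494436282
```

Emit:
send_rows(
  targets="0 0 50 0 255;0 0 100 0 255;0 0 140 0 255;0 0 158 0 255;0 0 163 0 255;0 0 167 0 255;0 0 167 0 255;0 0 167 0 150;0 0 167 0 60;0 0 167 0 50;0 0 167 0 50;0 0 155 0 50;0 0 100 0 50;0 0 50 0 50;0 0 0 0 0;0 0 -60 0 0;0 0 -80 0 0",
)

```text
time: 39.48
ee_pos: [0.5674, 0.0642, 0.2594]
tcp_rot: [-178.8, -0.8, -84.6]
wrist_force: [0.6, 1.1, -0.8]
opening: 0.0852
grasp_force: 0.0
```

```bash
python3 - <<'E'
from h import *
o=bot.get_obs();T=tool(o);p=[.573,.0605,.0935];np.save('T10.npy',T)
print(o['ee_pos'],o['q'].round(1))
a=camera('wrist');s=camera('side');cv2.imwrite('pics/w10.png',a)
W=cm('wrist',T);print(proj(*W,box2w(p,[[0,y,.072] for y in(-.08,0,.08)])).round())
cv2.imwrite('pics/m3.png',np.vstack([np.hstack([cv2.resize(s[130:240,260:420],(480,330)),cv2.resize(s[235:345,280:420],(320,330))]),cv2.resize(a[60:400],(640,340))[:260].repeat(1,0) if 0 else np.pad(cv2.resize(a[90:300],(640,210)),((0,0),(0,160),(0,0)))]))
E
```

```text
[0.56743514 0.06416953 0.25937503] [  6.9   8.6  21.1 101.3  -0.8 -88.5]
[[319.  89.]
 [319. 163.]
 [319. 228.]]
```

View pics/m3.png

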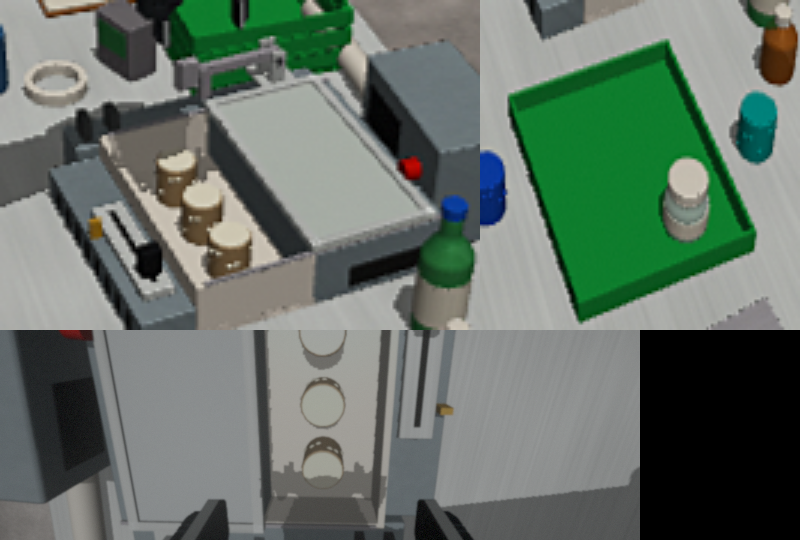

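All three blocks stand upright in the well, the tray holds only the jar, and the cover is open. Next is the vent, with the tool turned so it closes along box y.

Emit:
send_rows(
  targets="20 20 0 10 0;40 40 0 20 0;60 60 0 30 0;80 80 0 40 0;99 108 0 50 0;99 108 0 60 0;99 108 0 70 0;99 108 0 80 0;99 108 0 90 0;99 108 0 90 0;99 108 0 90 0",
)

```text
time: 40.95
ee_pos: [0.4684, -0.0446, 0.2535]
tcp_rot: [-179.2, 0.8, -174.4]
wrist_force: [-0.8, 0.5, -0.1]
opening: 0.0854
grasp_force: 0.0
```

```bash
python3 - <<'E'
from h import *
o=bot.get_obs();T=tool(o);p=[.573,.0605,.0935];np.save('T11.npy',T)
print(o['ee_pos'],o['tcp_rot'],o['q'].round(1),T[:3,2]);print(move(.4688,-.0442,95.4))
a=camera('wrist');cv2.imwrite('pics/w11.png',a);W=cm('wrist',T)
h=cv2.cvtColor(a,cv2.COLOR_BGR2HSV)
m=cv2.inRange(h,(12,130,70),(32,255,255));k,l,st,ce=cv2.connectedComponentsWithStats(m)
for i in range(1,k):
    if st[i][4]>20: print('brass',st[i],ce[i].round(1),w2box(p,cast(*W,ce[i],.076)).round(4))
V=proj(*W,box2w(p,[[-.1135,-.0945,.1045],[-.1435,.007,.076]]));print(V)
x,y=V[0].astype(int);g=h[max(0,y-45):y+45,x-45:x+45,2];yy,xx=np.nonzero(g<40);print(xx.min()+x-45,xx.max()+x-45,yy.min()+y-45,yy.max()+y-45)
E
```

```text
[ 0.46838696 -0.04462147  0.25350905] [-179.1978495    0.7652176 -174.3944726] [ -5.   -5.2   6.2 100.5  -0.6 -10.6] [ 0.01465748 -0.01262837 -0.99981282]
(array([-0.5,  0.4]), np.float64(0.2))
brass [416 133   7   5  22] [418.5 134.7] [[-0.1483  0.0065]]
[[323.69839011 172.22548255]
 [418.5329929  139.26704716]]Traceback (most recent call last):
  File "<stdin>", line 10, in <module>
    return umr_minimum(a, axis, None, out, keepdims, initial, where)
ValueError: zero-size array to reduction operation minimum which has no identity
```

Emit:
send_rows(
  targets="2.5 3 60 0 0;2.5 3 120 0 0;2.5 3 170 0 0;2.5 3 195 0 0;2.5 3 207 0 0;2.5 3 207 0 0;2.5 3 207 0 255;2.5 3 207 0 255;2.5 3 207 0 255;2.5 3 207 0 255;2.5 3 207 0 255;2.5 3 207 0 255",
  newtons=30,
)

```text
time: 42.5
ee_pos: [0.4693, -0.0445, 0.0475]
tcp_rot: [-179.2, 0.9, -174.6]
wrist_force: [-1.3, 0.1, 6.1]
opening: 0.0192
grasp_force: 33.6
```

```bash
python3 - <<'E'
from h import *
o=bot.get_obs();T=tool(o);p=[.573,.0605,.0935]
print(o['ee_pos'],o['opening'],o['wrist_force'],w2box(p,T[:3,3]), T[:3,2],w2box(p,T[:3,3]-.05*T[:3,2]))
t=box2w(p,[[-.1135,.0065,0]])[0];print(move(t[0],t[1],95.4))
E
```

```text
[ 0.46925987 -0.04448665  0.04750089] 0.01919967417284373 [-1.30315626  0.05996937  6.08359714] [[-0.11308895 -0.0948425 ]] [ 0.01611597 -0.01260956 -0.99979062] [[-0.11383237 -0.09413955]]
(array([  0.4, 101.3]), np.float64(-0.0))
```

Emit:
send_rows(
  targets="0 10 0 0 255;0 22 0 0 255;0 34 0 0 255;0 46 0 0 255;0 58 0 0 255;0 70 0 0 255;0 82 0 0 255;0 93 0 0 255;0 101 0 0 255;0 101 0 0 255;0 101 0 0 255",
)

```text
time: 43.88
ee_pos: [0.4608, 0.0566, 0.0474]
tcp_rot: [-179.2, 1.0, -174.6]
wrist_force: [-0.7, 1.9, 14.3]
opening: 0.0194
grasp_force: 34.7
```

Emit:
send_rows(
  targets="0 0 0 0 150;0 0 0 0 0;0 0 0 0 0;0 0 0 0 0;0 0 0 0 0;0 0 -50 0 0;0 0 -110 0 0;0 0 -170 0 0;0 0 -200 0 0;0 0 -200 0 0",
)

```text
time: 45.12
ee_pos: [0.4574, 0.0587, 0.2479]
tcp_rot: [-179.2, 1.0, -174.6]
wrist_force: [0.2, 0.6, 0.0]
opening: 0.0857
grasp_force: 0.0
```

```bash
python3 - <<'E'
from h import *
o=bot.get_obs();T=tool(o);p=[.573,.0605,.0935];np.save('T12.npy',T)
print(o['ee_pos'],w2box(p,T[:3,3]))
W=cm('wrist',T);a=camera('wrist');cv2.imwrite('pics/w12.png',a)
V=proj(*W,box2w(p,[[-.1135,.0065,.1045],[-.1435,.0065,.076],[-.113,-.03,.064],[-.113,.05,.064]]));print(V.round())
x,y=V[0].astype(int);c=a[y-60:y+60,x-80:x+80];cv2.imwrite('pics/c12.png',cv2.resize(c,None,fx=5,fy=5,interpolation=cv2.INTER_CUBIC));print(x-80,y-60)
E
```

```text
[0.45742191 0.05872993 0.24789998] [[-0.11523851  0.00902847]]
[[321. 174.]
 [321. 140.]
 [289. 165.]
 [360. 165.]]
240 114
```

View pics/c12.png

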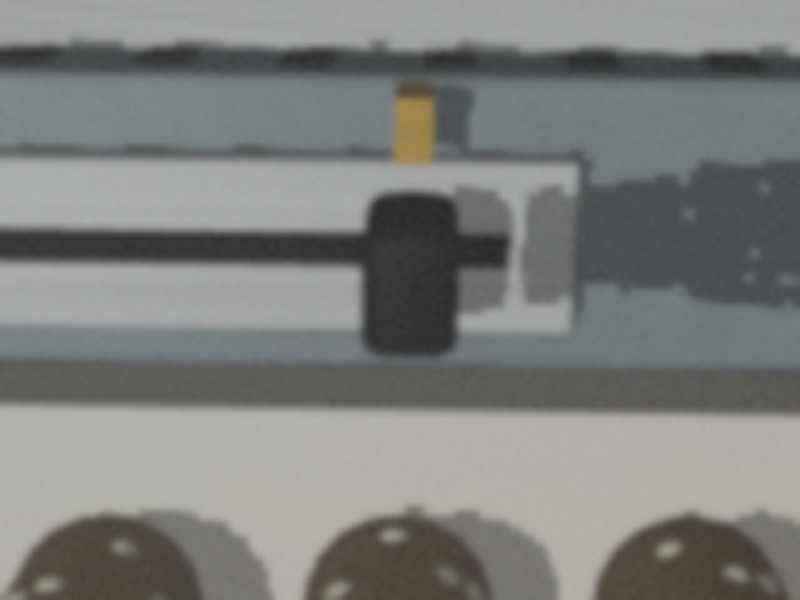

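The slider's centre (col 410) is within about 1 mm of the tab's (col 415), so the vent is set. Next I'll regrip the latch paddle.

Emit:
send_rows(
  targets="-35 35 0 0 0;-70 70 0 0 0;-105 106 0 0 0;-140 142 0 0 0;-174 177 0 0 0;-174 177 0 0 0;-174 177 0 0 0;-174 177 0 0 0",
)

```text
time: 46.18
ee_pos: [0.6126, 0.2502, 0.2462]
tcp_rot: [-179.2, 0.8, -174.7]
wrist_force: [-0.7, -0.3, 0.1]
opening: 0.0856
grasp_force: 0.0
```

```bash
python3 - <<'E'
from h import *
o=bot.get_obs();T=tool(o);p=[.573,.0605,.0935];np.save('T13.npy',T)
print(o['ee_pos'],o['tcp_rot'],o['q'].round(1));print(move(.6142,.2517,95.4))
W=cm('wrist',T);a=camera('wrist');cv2.imwrite('pics/w13.png',a)
V=proj(*W,box2w(p,[[.055,.184,.147]]))[0];print(V)
# edges across the paddle (columns) around predicted row
g=cv2.GaussianBlur(cv2.cvtColor(a,cv2.COLOR_BGR2GRAY),(3,3),0).astype(int);x,y=V.astype(int)
for r in(y-12,y,y+12):print(r,g[r,x-25:x+26].tolist())
E
```

```text
[0.61256222 0.25020748 0.24620069] [-179.19804869    0.8434834  -174.65359525] [ 22.7  22.8  37.  103.6  -1.   17.4]
(array([-1.8,  1.3]), np.float64(-0.1))
[321.45662646 183.50399372]
171 [99, 80, 74, 77, 81, 87, 100, 114, 121, 122, 122, 122, 121, 121, 121, 121, 121, 121, 126, 134, 141, 143, 140, 131, 118, 109, 107, 106, 102, 97, 98, 99, 95, 88, 82, 80, 79, 79, 80, 80, 80, 80, 80, 80, 80, 80, 80, 80, 80, 80, 80]
183 [99, 73, 68, 74, 78, 80, 82, 83, 85, 91, 104, 115, 120, 121, 121, 121, 120, 118, 117, 115, 105, 94, 90, 90, 90, 90, 89, 89, 88, 89, 88, 86, 82, 79, 79, 80, 80, 80, 80, 80, 80, 80, 80, 79, 79, 80, 79, 79, 80, 80, 80]
195 [100, 74, 69, 75, 80, 82, 82, 83, 87, 96, 109, 118, 122, 122, 121, 120, 118, 116, 120, 127, 128, 117, 102, 93, 91, 91, 90, 90, 89, 90, 90, 89, 87, 90, 99, 99, 90, 82, 79, 80, 80, 79, 80, 80, 79, 79, 79, 80, 85, 94, 101]
```

Emit:
send_rows(
  targets="-2 1 60 0 0;-2 1 110 0 0;-2 1 145 0 0;-2 1 158 0 0;-2 1 158 0 0;-2 1 158 0 255;-2 1 158 0 255;-2 1 158 0 255;-2 1 158 0 255;-2 1 158 0 255;-2 1 158 0 255",
  newtons=60,
)

```text
time: 47.6
ee_pos: [0.6177, 0.2487, 0.0882]
tcp_rot: [-179.1, 0.8, -174.7]
wrist_force: [-0.3, -8.8, 3.7]
opening: 0.0129
grasp_force: 59.5
```

Emit:
send_rows(
  targets="0 0 -10 0 255;-1 0 -18 0 255;-2 0 -25 0 255;-4 0 -32 0 255;-6 0 -40 0 255;-6 0 -40 0 255;4 0 -40 0 255;19 0 -40 0 255;34 0 -40 0 255;49 0 -40 0 255;64 0 -40 0 255;79 0 -40 0 255;79 0 -40 0 255",
  newtons=80,
)

```text
time: 49.22
ee_pos: [0.5365, 0.2417, 0.1255]
tcp_rot: [-179.0, 0.6, -174.7]
wrist_force: [-1.7, -7.2, -3.9]
opening: 0.0124
grasp_force: 78.8
```

Emit:
send_rows(
  targets="12 0 0 0 255;26 0 0 0 255;40 0 0 0 255;52 0 0 0 255;60 0 0 0 255;60 0 0 0 255",
)

```text
time: 49.98
ee_pos: [0.4799, 0.2369, 0.1248]
tcp_rot: [-179.1, 1.0, -174.7]
wrist_force: [11.5, -3.5, -10.0]
opening: 0.0122
grasp_force: 79.9
```

Emit:
send_rows(
  targets="2 0 0 0 255;4 0 0 0 255;6 0 0 0 255;6 0 0 0 255",
)

```text
time: 50.48
ee_pos: [0.4796, 0.2369, 0.1244]
tcp_rot: [-179.1, 1.5, -174.8]
wrist_force: [43.9, -1.0, -24.7]
opening: 0.0123
grasp_force: 78.4
```

Emit:
send_rows(
  targets="-6 0 0 0 255;-6 0 0 0 255",
)

```text
time: 50.72
ee_pos: [0.4798, 0.2369, 0.1247]
tcp_rot: [-179.1, 0.9, -174.7]
wrist_force: [9.7, -3.9, -8.8]
opening: 0.0122
grasp_force: 80.7
```

```bash
python3 - <<'E'
from h import *
o=bot.get_obs();print(o['ee_pos'],o['wrist_force'])
a=cv2.imread('pics/scene0.png');b=camera('scene');cv2.imwrite('pics/s14.png',b)
for c in(320,345,370):
    f=lambda im:cv2.cvtColor(im,cv2.COLOR_BGR2GRAY)[222:246,c].tolist()
    print(c,f(a));print(c,f(b))
p=[.573,.0605,.0935]
for t in(0,.01,.02):print(t,proj(*cm('scene'),box2w(p,[[.082+t,-.04,.095]])))
E
```

```text
[0.47975125 0.23692269 0.12469556] [ 9.65587581 -3.86395245 -8.84193303]
320 [135, 134, 135, 134, 134, 134, 133, 126, 126, 123, 100, 73, 68, 79, 87, 88, 88, 89, 89, 88, 88, 88, 89, 88]
320 [133, 134, 132, 129, 130, 130, 129, 128, 128, 127, 103, 75, 69, 83, 90, 91, 91, 90, 91, 90, 90, 91, 91, 92]
345 [134, 135, 135, 134, 134, 134, 135, 134, 129, 126, 125, 109, 82, 64, 75, 87, 88, 88, 88, 88, 88, 88, 88, 88]
345 [131, 129, 131, 133, 131, 129, 130, 129, 129, 129, 128, 110, 85, 68, 79, 90, 91, 90, 91, 90, 90, 90, 91, 91]
370 [135, 135, 134, 135, 135, 134, 135, 134, 134, 133, 129, 128, 120, 94, 71, 79, 90, 90, 89, 89, 89, 90, 90, 90]
370 [134, 129, 130, 132, 131, 130, 130, 130, 129, 130, 131, 132, 123, 97, 73, 81, 91, 93, 93, 92, 93, 93, 93, 93]
0 [[331.81708733 233.13541532]]
0.01 [[331.67315081 235.94281974]]
0.02 [[331.52784756 238.77688132]]
```

The cover's rear edge sits exactly where it was at the start, so it is shut. I'll lower the bar along its arc and let go.

Emit:
send_rows(
  targets="2 0 8 0 255;4 0 16 0 255;5 0 24 0 255;6 0 30 0 255;7 0 35 0 255;7 0 35 0 255",
)

```text
time: 51.52
ee_pos: [0.4724, 0.2364, 0.091]
tcp_rot: [-179.2, 0.9, -174.7]
wrist_force: [-1.3, -4.6, 4.5]
opening: 0.0123
grasp_force: 83.2
```

Emit:
send_rows(
  targets="0 0 0 0 120;0 0 0 0 0;0 0 0 0 0;0 0 0 0 0;0 0 0 0 0;0 0 -40 0 0;0 0 -90 0 0;0 0 -140 0 0;0 0 -140 0 0",
)

```text
time: 52.65
ee_pos: [0.471, 0.2391, 0.2347]
tcp_rot: [-179.3, 1.1, -174.6]
wrist_force: [0.7, -1.0, -0.4]
opening: 0.0856
grasp_force: 0.0
```

```bash
python3 - <<'E'
from h import *
o=bot.get_obs();print(o['ee_pos'],o['time'])
a=cv2.imread('pics/scene0.png');b=camera('scene')
f=lambda im,c:cv2.cvtColor(im,cv2.COLOR_BGR2GRAY)[224:242,c].tolist()
for c in(320,370):print(c,f(a,c),f(b,c))
A=cv2.imread('pics/side0.png');B=camera('side');cv2.imwrite('pics/d15.png',B)
# paddle/bar area comparison in side view (x 276-322,y 150-190), best shift by template matching
t=A[152:172,279:300];r=cv2.matchTemplate(B[140:190,265:320],t,cv2.TM_CCOEFF_NORMED);print(cv2.minMaxLoc(r),'expect (14,12)')
d=np.abs(A.astype(int)-B).sum(2)[145:190,275:325];print((d>90).sum())
T=tool(o);W=cm('wrist',T);w=camera('wrist');cv2.imwrite('pics/w15.png',w)
t=cv2.imread('pics/d5.png')
# same test while open, for contrast
print(cv2.minMaxLoc(cv2.matchTemplate(t[130:190,265:330],A[152:172,279:300],cv2.TM_CCOEFF_NORMED)))
E
```

```text
[0.47104519 0.23910375 0.23465721] 52.65
320 [135, 134, 134, 134, 133, 126, 126, 123, 100, 73, 68, 79, 87, 88, 88, 89, 89, 88] [132, 130, 129, 129, 130, 130, 129, 128, 127, 104, 77, 71, 82, 90, 91, 90, 90, 90]
370 [134, 135, 135, 134, 135, 134, 134, 133, 129, 128, 120, 94, 71, 79, 90, 90, 89, 89] [130, 132, 131, 129, 128, 129, 130, 132, 133, 133, 132, 124, 99, 73, 83, 92, 92, 92]
(-0.49787625670433044, 0.733504593372345, (30, 24), (14, 12)) expect (14,12)
322
(-0.6016327738761902, 0.4996281862258911, (29, 18), (7, 13))
```

Emit:
send_rows(
  targets="20 -40 -20 0 0;40 -90 -40 0 0;60 -140 -40 0 0;80 -190 -40 0 0;100 -240 -40 0 0;110 -280 -40 0 0;110 -280 -40 0 0;110 -280 -40 0 0;110 -280 -40 0 0",
)

```text
time: 53.92
ee_pos: [0.3861, -0.0493, 0.2723]
tcp_rot: [-179.2, 0.8, -174.5]
wrist_force: [-0.5, 0.6, 0.3]
opening: 0.0855
grasp_force: 0.0
```

```bash
python3 - <<'E'
from h import *
A=cv2.imread('pics/side0.png');B=camera('side');S0=cv2.imread('pics/scene0.png');S=camera('scene');print(bot.get_obs()['ee_pos'])
f=lambda im,c:cv2.cvtColor(im,cv2.COLOR_BGR2GRAY)[224:242,c].tolist()
print(f(S,345),f(S0,345))
up=lambda x:cv2.resize(x,None,fx=8,fy=8,interpolation=cv2.INTER_CUBIC)
for n,x,y,(y0,y1,x0,x1) in(('side',A,B,(152,172,279,300)),('scene',S0,S,(174,188,398,410))):
    r=cv2.matchTemplate(up(y[y0-10:y1+10,x0-10:x1+10]),up(x[y0:y1,x0:x1]),cv2.TM_CCOEFF_NORMED);m=cv2.minMaxLoc(r);print(n,m[1],np.array(m[3])/8-10)
p=[.573,.0605,.0935]
for n in('side','scene'):
    q=lambda t,th:proj(*cm(n),box2w(p,[[.03+t-.125*np.cos(th),.184,.124+.125*np.sin(th)]]))[0]
    print(n,'3.5mm:',q(.0035,0)-q(0,0),'th .05:',q(0,.05)-q(0,0),'th .1:',q(0,.1)-q(0,0))
h=cv2.cvtColor(B,cv2.COLOR_BGR2HSV)
E
```

```text
[ 0.38610508 -0.04930633  0.27256612]
[130, 131, 130, 128, 127, 128, 129, 130, 128, 127, 113, 88, 67, 78, 89, 89, 89, 89] [135, 134, 134, 134, 135, 134, 129, 126, 125, 109, 82, 64, 75, 87, 88, 88, 88, 88]
side 0.3590788245201111 [0.875 0.   ]
scene 0.735627293586731 [-4. 10.]
side 3.5mm: [ 0.85661921 -0.21158234] th .05: [-0.02556082 -1.34458315] th .1: [ 0.02565594 -2.70997547]
scene 3.5mm: [0.06302974 0.85310948] th .05: [ 0.31017783 -1.11557291] th .1: [ 0.62787349 -2.16113986]
```

Emit:
send_rows(
  targets="30 -50 0 0 0;55 -100 0 0 0;85 -150 0 0 0;110 -200 0 0 0;140 -250 0 0 0;180 -300 0 0 0;218 -331 0 0 0;218 -331 0 0 0;218 -331 0 0 0;218 -331 0 0 0;218 -331 0 0 0",
)

```text
time: 55.4
ee_pos: [0.2008, -0.3995, 0.2747]
tcp_rot: [-179.2, 0.8, -174.5]
wrist_force: [-0.0, -0.1, 0.4]
opening: 0.0855
grasp_force: 0.0
```

```bash
python3 - <<'E'
from h import *
A=cv2.imread('pics/side0.png');B=camera('side');S0=cv2.imread('pics/scene0.png');S=camera('scene');print(bot.get_obs()['ee_pos'])
up=lambda x:cv2.resize(x,None,fx=8,fy=8,interpolation=cv2.INTER_CUBIC)
for n,x,y,(y0,y1,x0,x1) in(('side',A,B,(152,172,279,300)),('sidebar',A,B,(152,168,288,312)),('scene',S0,S,(176,200,396,410)),('static side',A,B,(195,225,290,318)),('vent',S0,S,(176,190,310,330))):
    r=cv2.matchTemplate(up(y[y0-5:y1+5,x0-5:x1+5]),up(x[y0:y1,x0:x1]),cv2.TM_CCOEFF_NORMED);m=cv2.minMaxLoc(r);print(n,round(m[1],3),np.array(m[3])/8-5)
E
```

```text
[ 0.20057368 -0.39968083  0.274627  ]
side 0.954 [0.25 0.  ]
sidebar 0.97 [0.25 0.  ]
scene 0.988 [0.    0.375]
static side 0.464 [3.125 5.   ]
vent 0.523 [0.   0.25]
```

The bar matches its starting position to a fraction of a pixel in both views, so it is level in the notch and the cover is within about 3 mm of shut.

```bash
python3 -c "
from workcell import ticket
print(ticket.job_done())"
```

```text
the job is handed in; nothing more can be done
None
```

I handed the job in: all three grow blocks stand upright in the well, the cover is shut to within about 3 mm, and the latch bar lies level in the notch. The vent is within about 1 mm of the brass tab. The hand-in gave no verdict.

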